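# Click the chest's star wheel round to its bolt and shut the bolt

## Task

Lock the red tool chest on the bench: with a fingertip flick the star wheel on its lid round click by click, counter-clockwise as seen from above, until the slot in its hub faces the sliding bolt, without clicking past it. Then gently push the bolt by its tab into the slot as far as it goes. Only touch and push, do not pinch anything, and leave all the loose tools and sockets standing or lying where they are.

Things in the scene. Friction and masses are not known exactly. Their poses are not given: they have to be found in the camera images.
- chest: closed red steel tool chest, 250 x 450 mm, lid top 85 mm above the bench, heavy and fixed; origin under the middle of its bottom, z up, long side along its own y. On the lid a 3 mm aluminium plate carries the lock: a black star wheel and, on the wheel's +y side (chest axes), the bolt. Heights below are above the lid top.
- wheel_axis (a point): on the wheel's upright axis, height 20 mm, at (0, -60) mm in the chest's frame, with the chest's axes. 8 straight teeth 45 degrees apart, 7 mm wide, round tips, from radius 34 to 55 mm, height 6 to 20 mm. Gaps are open above and outside: 36 mm wide at the tips, 28 mm at radius 45 mm. At every click stop gaps are centred on the chest's +x, -x, +y, -y and diagonal directions from the axis.
- slot (a point): point on the turning wheel in the mouth of its slot, 28 mm from the wheel's axis, height 27 mm. The slot is cut in the bare steel hub (radius 30 mm, height 20 to 33 mm) on top of the wheel: one straight slot, 14 mm wide, open outwards through this point, over the middle of a gap between teeth
- star_wheel (a joint): turn of the star wheel in rad, growing counter-clockwise seen from above; 0 = slot faces the bolt (chest +y). It clicks into a stop at every multiple of 0.785 (8 stops a turn); a sprung ball pulls it to the nearest stop, and about 5 N on a tooth tip moves it over. It starts two to four clicks short (about -3.14 to -1.57), in rare cases balanced midway between two stops, and turns either way.
- bolt_tab (a point): middle of the tab's outer face, the face to push, looking away from the wheel (chest +y); with the bolt out 90 mm from the wheel's axis, height 39 mm. Steel tab 26 mm wide (chest x), 10 mm thick, height 23 to 49 mm. The bolt slides on a 38 mm wide pedestal, height 22 mm, which ends 100 mm from the axis. Its 8 mm round tongue points at the wheel above the teeth, tip 34 mm from the axis.
- lock_bolt (a joint): travel of the bolt in m towards the wheel (chest -y): 0 = out, as at the start, 0.020 = fully home in the slot, at a hard stop; it slides with about 2 N of friction and stays where it is left. If the slot does not face it, the tongue meets the hub after 4 mm and goes no further.
- socket_tall: loose steel socket, 30 mm across, 60 mm tall, standing on the chest's left part; origin under its foot
- socket_wide: loose steel socket, 40 mm across, 40 mm tall, standing on the chest's left part; origin under its foot
- socket_small: loose steel socket, 26 mm across, 32 mm tall, standing on the chest's right far corner; origin under its foot
- hammer: loose hammer lying on the bench right of the chest, about 300 mm long
- wrench: loose wrench lying on the bench left of the chest, about 200 mm long
- drill: cordless drill, blue and black, standing on its battery left of the chest, about 190 mm tall; origin under it
- spray_can: spray can, 60 mm across, 170 mm tall, standing right of the chest; origin under it

How it is judged:
By the outcome, as a careful person would: the job done as asked, in the order asked, and still so for the second after the job is handed in, with the robot touching nothing.
It also fails if it takes over 58 s, if anything falls off the work surface, if the arm or the gripper's body presses on something with over 40 N, if the wrist force passes 120 N, or if a joint passes its speed limit or range.

## Robot

A 6-joint arm with a two-finger parallel gripper is mounted at the origin on the work surface. World frame = base frame: x ahead of the robot, y to its left, z up, the work surface at z = 0. Lengths are in m, angles in rad, forces in N, time in s.
With the tool pointing down it reaches from about 0.25 to 0.775 m from the base axis. Payload 4 kg.
Tool frame: the origin (TCP) lies at the very end of the fingers, on their centre line; the grasp point (between the pads) lies 19 mm behind it; z points along the fingers, y is the line along which they close (so a half turn about z gives the same grasp; the last joint's range is limited). The gripper opens to 94 mm and grips with 3 to 60 N. Pads are 16 mm wide; open, the fingers measure 119 mm over their backs; the gripper's body (75 mm by 177 mm) begins 78 mm behind the grasp point.
Start: joints at [1.174, 0.087, 1.371, -0, 1.684, -0.103], TCP at [0.159, 0.526, 0.206] pointing down, gripper open.
Joint ranges: [-3.1, 3.1], [-0.76, 2.03], [0.27, 2.55], [-1.08, 4.22], [0.17, 2.65], [-2.57, 2.57]. Speed limits (rad/s): [2.79, 2.79, 3.14, 3.14, 3.14, 3.14].

## Interface

Orientations are given as [roll, pitch, yaw] about the fixed x, y, z axes, in that order (R = Rz(yaw) Ry(pitch) Rx(roll)).
In Python, from bench import robot gives the robot as it stands. The module is installed in compiled form; this text tells all that it offers.
- The arm moves only by the tool move_arm, never from a script. Its argument "deltas" is one flat list of numbers, 7 for each row, row after row: the turn, a rotation vector about the tool's x, y, z in rad, then the shift along the tool's x, y, z in cm, then the closure, from -1 (fully open) to 1 (shut). A call has 1 to 8 rows; each row is the pose to reach, as a shift and turn from the pose commanded when the call began, along the tool's axes at that moment; what a row does not reach only later rows make up. A row lasts 1/10 s, in which the tool goes at most 50 mm and 8.59 degrees, less where a joint would pass 70% of its speed; a pose out of reach is approached as far as the arm can. A call with a gripper value outside its range is refused whole. The fingers move at their own pace and stop on an object; the grip force is fixed at half the most. Time passes only in rows, so rows that repeat a pose let the fingers close. It gives the time, the measured TCP pose, the force, the opening and the grip force at its end, in the units of the state.
- robot.get_obs(): the state, without advancing time (a new reading comes with each control period).
- robot.snapshot(name): name is "scene" or "top" or "wrist"; returns a dict with "image" (480x640x3 uint8, red, green, blue), "depth" (480x640 float32, m along the optical axis (not along the pixel's ray), 0 where there is no reading), "fov_y" (degrees; the focal length in pixels is half the picture's height over the tangent of half this angle, whatever the lens; pixels are square), "cx", "cy" (the principal point, pixels), "origin" and "orientation" of the camera in the world; the wrist camera has in their place "T_tool_cam" (4x4, takes a point from camera to tool coordinates, whose origin is the TCP and whose axes are the flange's). Camera axes: x right, y up, looking along -z (the intrinsics and any distortion apply to the point x, -y, -z); pixel columns grow to the right and rows downward; lengths in m; the calibration is good to about 2 mm. A picture is of the moment at which its call begins: read the wrist's pose just before it.
- robot.close_job(): hands the job in; it is judged then, once.
The state is a dict: "time": time; "joint_positions": joint angles; "qvel": joint speeds; "joint_torque": joint torques, N m; "tool_pos": TCP position; "ee_rot": TCP orientation; "wrist_force": force on the tool from outside, world axes, zero at the start; "wrist_torque": the same for the moment, N m; "width": finger opening in m; "finger_force": force on a finger pad.
Only numpy, scipy, OpenCV 4.12 (cv2) and the standard library are available. Lean on these libraries where they do the work, as an engineer would, in place of code of your own. Each camera call takes 0.05 s, during which the arm holds its last target. There are 200 camera calls.

## Working session

There is one attempt and no reset: what is moved stays moved. The work goes in short steps, Python scripts to look and compute and a tool call to move; the robot and the scene stay as the last step left them, time stands still between calls to the robot, and variables do not carry over. Pictures are saved under pics/ and viewed, at most 10 in all, crops included, and the job is handed in when it is done.

Besides the shell and the picture viewer there is one more tool, called as name(argument=value, ...) on one line, values as JSON. move_arm: Moves the arm, as the interface text tells. Its arguments: {"type":"object","properties":{"deltas":{"type":"array","items":{"type":"number"}}},"required":["deltas"]}

```bash
mkdir -p pics
cat > h.py <<'E'
import numpy as np, cv2
from bench import robot
from scipy.spatial.transform import Rotation as R
def rot(o):
    o=np.array(o,float)
    if o.shape==(3,3): return o
    if o.size==4: return R.from_quat(o).as_matrix()
    return R.from_euler('xyz',o).as_matrix()
def cam(name):
    ob=robot.get_obs(); s=robot.snapshot(name)
    if 'T_tool_cam' in s:
        T=np.eye(4);T[:3,:3]=rot(ob['ee_rot']);T[:3,3]=ob['tool_pos'];T=T@np.array(s['T_tool_cam'])
    else:
        T=np.eye(4);T[:3,:3]=rot(s['orientation']);T[:3,3]=s['origin']
    f=240/np.tan(np.radians(s['fov_y'])/2)
    return s,T,f
def ray(s,T,f,u,v):
    d=np.stack([(np.asarray(u,float)-s['cx'])/f,-(np.asarray(v,float)-s['cy'])/f,-np.ones(np.shape(u))],-1)
    return d@T[:3,:3].T
def onplane(s,T,f,u,v,z):
    d=ray(s,T,f,u,v);o=T[:3,3]
    return o+d*((z-o[2])/d[...,2])[...,None]
def bydepth(s,T,f,u,v):
    u=np.asarray(u);v=np.asarray(v)
    return T[:3,3]+ray(s,T,f,u,v)*s['depth'][v,u][...,None]
def save(s,n): cv2.imwrite('pics/'+n,cv2.cvtColor(s['image'],cv2.COLOR_RGB2BGR))
E
python3 - <<'E'
from h import *
for n in ('top','scene'):
    s,T,f=cam(n); save(s,n+'0.png'); print(n,{k:v for k,v in s.items() if k not in('image','depth')},f)
    np.savez(n+'0.npz',T=T,f=f,**s)
print(robot.get_obs())
E
```

```text
top {'fov_y': 44.58650402790441, 'cx': 311.58863809328966, 'cy': 244.93600257016467, 'origin': array([0.35393172, 0.01532461, 1.46039928]), 'orientation': array([ 0.13233531, -0.0153665 , -1.5677298 ])} 585.3768315037014
scene {'fov_y': 51.32455262794045, 'cx': 314.22361296617066, 'cy': 244.77285239113561, 'origin': array([1.19553687, 0.5919917 , 0.81336865]), 'orientation': array([0.88109922, 0.01966318, 2.29810275])} 499.52456165666024
{'time': 0.1, 'joint_positions': array([ 1.17387546e+00,  8.78636823e-02,  1.37208678e+00, -3.32089463e-05,
        1.68355671e+00, -1.03085369e-01]), 'qvel': array([-6.13842069e-04, -2.94568706e-03, -3.29659504e-03, -3.26053609e-04,
        8.35365493e-06,  4.45694837e-04]), 'joint_torque': array([ 2.75526581e-03, -3.41252983e+01, -3.03301370e+01,  7.21419649e-02,
        3.04620923e-02, -1.02639174e-04]), 'tool_pos': array([0.15911616, 0.52598164, 0.204439  ]), 'ee_rot': array([-3.13968490e+00, -1.64179523e-04,  2.84775329e+00]), 'wrist_force': array([ 0.15939322,  0.09400401, -0.67649872]), 'wrist_torque': array([-0.06749344,  0.0037783 ,  0.0108647 ]), 'finger_force': 0.0, 'width': 0.09371577446927983}
```

View pics/top0.png

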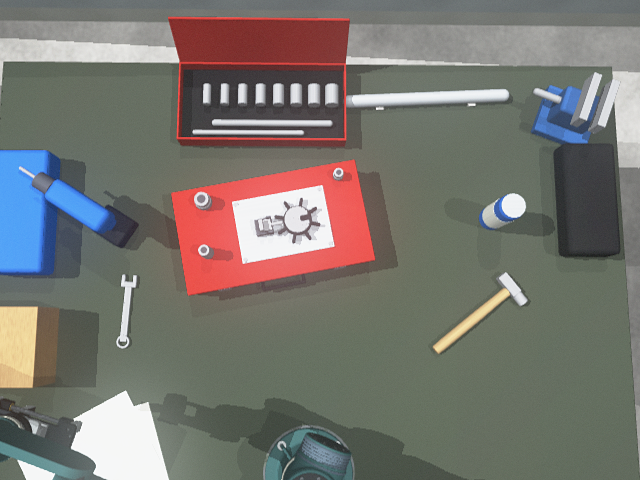

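View pics/scene0.png

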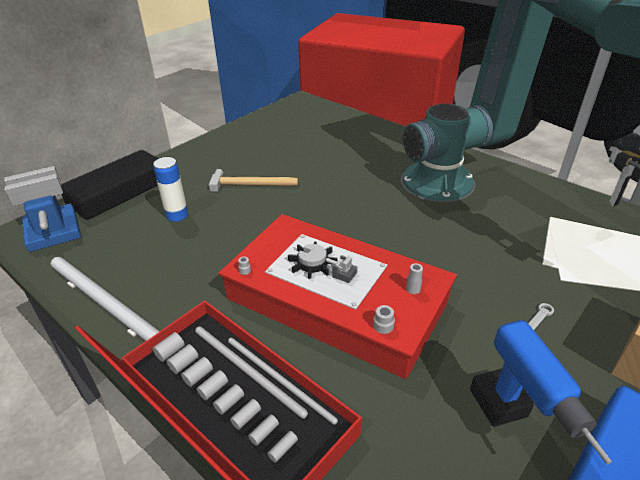

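Top view: chest lid spans corners about (172,193), (355,161), (374,260), (188,294); the wheel is at (299,220), the bolt at (264,225) to its left (+y). Next I measure the lid pose.

Run:
```python
from h import *
z=np.load('top0.npz');s={k:z[k] for k in z.files};T=s['T'];f=float(s['f'])
vv,uu=np.mgrid[150:305,160:390]
P=bydepth(s,T,f,uu,vv)
img=s['image'][150:305,160:390].astype(int)
print('lid z',np.median(P[40:100,60:70,2]),np.median(P[40:45,120:125,2]))
m=(abs(P[...,2]-.09)<.02)
red=(img[...,0]>120)&(img[...,1]<80)
pl=(img.min(-1)>150)&m
m2=((red&m)|pl).astype(np.uint8)
m2=cv2.morphologyEx(m2,cv2.MORPH_CLOSE,np.ones((25,25)))
c=max(cv2.findContours(m2,0,2)[0],key=cv2.contourArea)[:,0]+[160,150]
W=onplane(s,T,f,c[:,0],c[:,1],.085)
r=cv2.minAreaRect((W[:,:2]*1000).astype(np.float32));print(r, cv2.boxPoints(r))
b=cv2.boxPoints(r)/1000
c0=b.mean(0); e=b-np.roll(b,1,0); l=e[np.argmax(np.linalg.norm(e,axis=1))]; 
if l[1]<0:l=-l
y=l/np.linalg.norm(l);x=np.array([y[1],-y[0]])
print('yaw',np.arctan2(x[1],x[0]))
print('wheel',c0-.06*y,'tab',c0+.03*y,'y',y)
C=cv2.resize(s['image'][180:270,220:345],None,fx=6,fy=6,interpolation=cv2.INTER_CUBIC)
cv2.imwrite('pics/crop.png',C[:,:,::-1])
```

```text
lid z 0.08594993248023719 0.08768598507712966
((577.1322631835938, 124.82886505126953), (283.1975402832031, 410.2912902832031), 15.270671844482422) [[ 386.5019    285.4371  ]
 [ 494.56415  -110.36775 ]
 [ 767.76263   -35.779373]
 [ 659.7004    360.02548 ]]
yaw 0.26652357
wheel [0.592935   0.06694733] tab [0.5692309  0.15376964] y [-0.26337937  0.96469235]
```

View pics/crop.png

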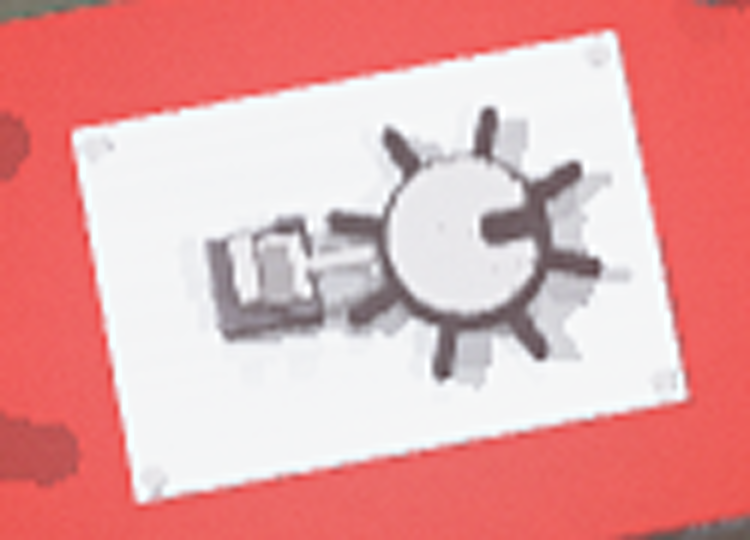

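Slot points to chest -y (away from the bolt), teeth symmetric about that axis, so the wheel sits at a stop four clicks short. Now I refine hub centre and yaw, and get the transit pose.

```bash
cat >> h.py <<'E'
def delta(p,yaw):
    ob=robot.get_obs();R0=rot(ob['ee_rot']);Rt=rot([np.pi,0,yaw])
    return np.round(R.from_matrix(R0.T@Rt).as_rotvec(),3),np.round(R0.T@(np.array(p)-ob['tool_pos'])*100,2)
E
python3 - <<'E'
from h import *
z=np.load('top0.npz');s={k:z[k] for k in z.files};T=s['T'];f=float(s['f'])
cr=np.array([[72,130],[612,32],[687,398],[137,502]])/6+[219.6,179.6]
W=onplane(s,T,f,cr[:,0],cr[:,1],.088)[:,:2];print(W)
e=np.concatenate([[W[0]-W[1]],[W[3]-W[2]]]);print('yaw',np.degrees(np.arctan2(e[:,1],e[:,0])-np.pi/2))
x=W[[0,1]].mean(0)-W[[2,3]].mean(0);print(np.degrees(np.arctan2(x[1],x[0])))
h=np.array([467,235])/6+[219.6,179.6]
w=onplane(s,T,f,h[0],h[1],.118);print('wheel',w)
# flat-top hub by depth
vv,uu=np.mgrid[205:236,282:318];P=bydepth(s,T,f,uu,vv).reshape(-1,3);k=P[abs(P[:,2]-.118)<.006];print(len(k),k.mean(0))
print(delta([w[0]-.03,w[1],.33],np.radians(101)))
E
```

```text
[[ 0.64075462  0.1858341 ]
 [ 0.68202757 -0.02877819]
 [ 0.53459321 -0.05848741]
 [ 0.49238905  0.15728487]]
yaw [10.88587592 11.06709417]
11.14192624227542
wheel [0.59396292 0.02837011 0.118     ]
456 [0.59372149 0.03205684 0.11801373]
(array([-2.000e-03,  1.000e-03,  1.085e+00]), array([-53.16, -35.93, -12.5 ]))
```

move_arm(deltas=[0,0,0.13,-6,-4,-3,1,0,0,0.26,-12,-8,-6,1,0,0,0.39,-17,-11.5,-9,1,0,0,0.52,-22,-15,-12.5,1,0,0,0.65,-26,-17.5,-12.5,1,0,0,0.78,-30,-20,-12.5,1,0,0,0.92,-34,-23,-12.5,1,0,0,1.05,-38,-25.7,-12.5,1])

```text
time: 0.9
tool_pos: [0.3989, 0.2316, 0.3244]
ee_rot: [3.141, -0.0, 1.793]
wrist_force: [1.0, 0.3, -0.1]
width: 0.0331
finger_force: 0.0
```

Run:
```python
from h import *
o=robot.get_obs();print(o['time'],o['tool_pos'],o['ee_rot'],o['width'],o['joint_positions'])
print(delta([.564,.029,.33],np.radians(101)))
```

```text
0.9 [0.39888186 0.23155976 0.32437606] [ 3.14064977e+00 -3.78454240e-04  1.79265958e+00] 0.03310835215922435 [ 4.02791901e-01 -1.04398965e-01  1.32704013e+00  2.15464979e-04
  1.91795589e+00  1.81002233e-01]
(array([ 0.001, -0.   ,  0.03 ]), array([-23.39,  11.65,  -0.56]))
```

move_arm(deltas=[0,0,0.03,-4.5,2.3,0,1,0,0,0.03,-9,4.6,0,1,0,0,0.03,-13.5,6.9,0,1,0,0,0.03,-18,9,0,1,0,0,0.03,-22,10.8,0,1,0,0,0.03,-23.4,11.6,0,1,0,0,0.03,-23.4,11.6,0,1,0,0,0.03,-23.4,11.6,0,1])

```text
time: 1.7
tool_pos: [0.5632, 0.0322, 0.3236]
ee_rot: [-3.141, -0.001, 1.769]
wrist_force: [-0.2, 0.6, 0.3]
width: 0.0003
finger_force: 0.0
```

Run:
```python
from h import *
s,T,f=cam('wrist');save(s,'w1.png');np.savez('w1.npz',T=T,f=f,**s)
o=robot.get_obs();print(o['time'],o['tool_pos'],o['ee_rot'],o['width']); print(np.round(s['T_tool_cam'],3))
u=(np.array([.594,.029,.118])-T[:3,3])@T[:3,:3];print(s['cx']+f*u[0]/-u[2],s['cy']-f*u[1]/-u[2])
```

```text
1.75 [0.56300552 0.03273638 0.3241666 ] [ 3.14153258e+00 -8.22962140e-04  1.76956009e+00] 0.0005364116236743447
[[ 0.     0.965  0.264  0.076]
 [ 1.    -0.     0.     0.   ]
 [ 0.     0.264 -0.965 -0.179]
 [ 0.     0.     0.     1.   ]]
348.2142448095637 221.8982777541241
```

View pics/w1.png

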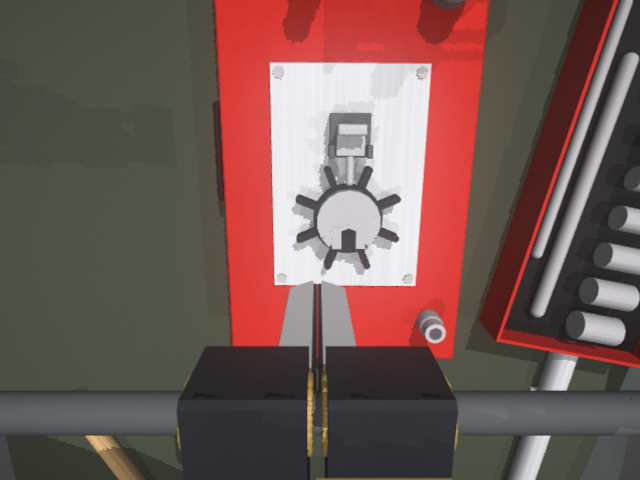

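The wrist view shows the hub at (348,219), slot at (348,238) pointing down (chest -y), bolt tab at (350,130); the predicted hub pixel was (348,222), so the estimate holds to about 1 mm. I go down into the gap on the chest -x side.

move_arm(deltas=[0,0,0,-0.76,-2.1,3,1,0,0,0,-0.76,-2.1,7.5,1,0,0,0,-0.76,-2.1,12,1,0,0,0,-0.76,-2.1,16,1,0,0,0,-0.76,-2.1,19,1,0,0,0,-0.76,-2.1,21.5,1,0,0,0,-0.76,-2.1,22.9,1,0,0,0,-0.76,-2.1,22.9,1])

```text
time: 2.55
tool_pos: [0.5428, 0.0212, 0.0932]
ee_rot: [-3.138, -0.001, 1.77]
wrist_force: [-0.5, -0.1, -0.3]
width: 0.0005
finger_force: 0.0
```

Run:
```python
from h import *
o=robot.get_obs();p=o['tool_pos'];print(p,o['ee_rot'],o['wrist_force'],np.round(o['joint_positions'],2))
c=np.array([.594,.0305]);d=p[:2]-c;print(np.linalg.norm(d),np.degrees(np.arctan2(d[1],d[0]))-11)
r=.051
for k in range(1,9):
    a=np.radians(6*k); print(k,'rz',round(-a,3),'x',round(-100*r*np.sin(a),2),'y',round(100*r*(1-np.cos(a)),2))
```

```text
[0.54275507 0.02122579 0.09324666] [-3.13815753e+00 -1.28894018e-03  1.76985735e+00] [-0.47924562 -0.10523726 -0.32248288] [-0.07  0.12  1.56  0.    1.47 -0.26]
0.052077387022273894 -180.741759438785
1 rz -0.105 x -0.53 y 0.03
2 rz -0.209 x -1.06 y 0.11
3 rz -0.314 x -1.58 y 0.25
4 rz -0.419 x -2.07 y 0.44
5 rz -0.524 x -2.55 y 0.68
6 rz -0.628 x -3.0 y 0.97
7 rz -0.733 x -3.41 y 1.31
8 rz -0.838 x -3.79 y 1.69
```

move_arm(deltas=[0,0,-0.105,-0.53,0.03,-0.2,1,0,0,-0.209,-1.06,0.11,-0.2,1,0,0,-0.314,-1.58,0.25,-0.2,1,0,0,-0.419,-2.07,0.44,-0.2,1,0,0,-0.489,-2.4,0.6,-0.2,1,0,0,-0.576,-2.78,0.82,-0.2,1,0,0,-0.681,-3.21,1.14,-0.2,1,0,0,-0.785,-3.61,1.49,-0.2,1])

```text
time: 3.35
tool_pos: [0.5667, -0.0117, 0.0991]
ee_rot: [3.14, 0.001, 2.558]
wrist_force: [-1.3, 1.2, -0.8]
width: 0.0002
finger_force: 0.7
```

move_arm(deltas=[0,0,-0.105,-0.53,0.03,0.2,1,0,0,-0.209,-1.06,0.11,0.2,1,0,0,-0.314,-1.58,0.25,0.2,1,0,0,-0.419,-2.07,0.44,0.2,1,0,0,-0.489,-2.4,0.6,0.2,1,0,0,-0.576,-2.78,0.82,0.2,1,0,0,-0.681,-3.21,1.14,0.2,1,0,0,-0.785,-3.61,1.49,0.2,1])

```text
time: 4.15
tool_pos: [0.6053, -0.0196, 0.0977]
ee_rot: [-3.141, 0.003, -2.94]
wrist_force: [-2.1, -0.3, -0.1]
width: 0.0004
finger_force: 0.8
```

Run:
```python
from h import *
o=robot.get_obs();p=o['tool_pos'];print(o['time'],p,o['ee_rot'],o['wrist_force'])
c=np.array([.594,.0305]);d=p[:2]-c;print(np.linalg.norm(d),np.degrees(np.arctan2(d[1],d[0]))-11)
s,T,f=cam('top')
C=cv2.resize(s['image'][180:270,220:345],None,fx=6,fy=6,interpolation=cv2.INTER_CUBIC)
s2,_,_=cam('wrist')
D=cv2.resize(s2['image'],None,fx=.8,fy=.8)
out=np.zeros((540,750+0,3),np.uint8);out[:]=C[:540]
cv2.imwrite('pics/t2.png',np.hstack([cv2.resize(out,(400,288)),cv2.resize(s2['image'],(384,288))])[:,:,::-1])
```

```text
4.15 [ 0.60528917 -0.01964201  0.09770927] [-3.14111789e+00  2.58038903e-03 -2.94010355e+00] [-2.08278112 -0.30189461 -0.0706027 ]
0.05139714071056352 -88.31177089304924
```

View pics/t2.png

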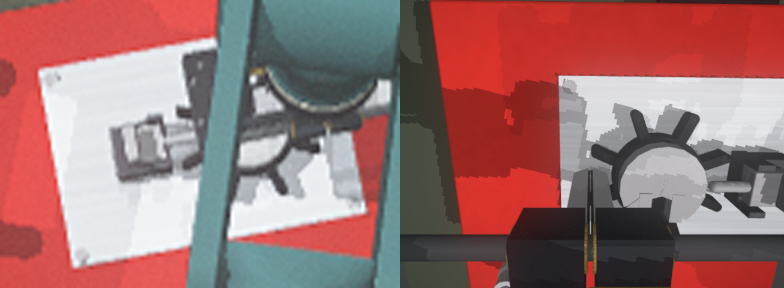

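Right (wrist) half: the slot at (662,210) points down, which is chest +x, with the bolt at right. So exactly two of four clicks are done. I lift and go back to the -x gap.

move_arm(deltas=[0,0,0,0,0,-2,1,0,0,0,0,0,-5,1,0,0,0.14,0.71,0.05,-5,1,0,0,0.28,1.41,0.2,-5,1,0,0,0.419,2.07,0.44,-5,1,0,0,0.55,2.67,0.75,-5,1,0,0,0.67,3.17,1.1,-5,1,0,0,0.785,3.61,1.49,-5,1])

```text
time: 5.05
tool_pos: [0.5666, -0.0125, 0.1467]
ee_rot: [3.14, 0.003, 2.546]
wrist_force: [0.5, 0.6, 0.3]
width: 0.0006
finger_force: 0.0
```

move_arm(deltas=[0,0,0.14,0.71,0.05,0,1,0,0,0.28,1.41,0.2,0,1,0,0,0.419,2.07,0.44,0,1,0,0,0.55,2.67,0.75,0,1,0,0,0.67,3.17,1.1,0,1,0,0,0.785,3.61,1.49,0,1,0,0,0.785,3.61,1.49,0,1,0,0,0.785,3.61,1.49,0,1])

```text
time: 5.85
tool_pos: [0.5449, 0.0198, 0.146]
ee_rot: [3.14, 0.001, 1.77]
wrist_force: [0.2, 0.2, 0.5]
width: 0.0006
finger_force: 0.0
```

Run:
```python
from h import *
o=robot.get_obs();p=o['tool_pos'];print(o['time'],p,o['ee_rot'],o['wrist_force'])
c=np.array([.594,.0305]);d=p[:2]-c;print(np.linalg.norm(d),np.degrees(np.arctan2(d[1],d[0]))-11)
print(delta([.5437,.0212,.096],np.radians(101)))
```

```text
5.85 [0.54493872 0.01976043 0.14602056] [3.13956461e+00 6.97183705e-04 1.76958980e+00] [0.20099956 0.22893364 0.54948812]
0.05022297986547593 -178.65265092851956
(array([0.002, 0.001, 0.007]), array([ 0.17, -0.1 ,  5.  ]))
```

move_arm(deltas=[0,0,0,0.1,-0.1,2,1,0,0,0,0.1,-0.1,4,1,0,0,0,0.1,-0.1,5,1,0,0,0,0.1,-0.1,5,1])

```text
time: 6.25
tool_pos: [0.5423, 0.0203, 0.0932]
ee_rot: [-3.138, -0.001, 1.768]
wrist_force: [-0.7, -0.1, 0.2]
width: 0.0006
finger_force: 0.0
```

move_arm(deltas=[0,0,-0.105,-0.53,0.03,0,1,0,0,-0.209,-1.06,0.11,0,1,0,0,-0.314,-1.58,0.25,0,1,0,0,-0.419,-2.07,0.44,0,1,0,0,-0.489,-2.4,0.6,0,1,0,0,-0.576,-2.78,0.82,0,1,0,0,-0.681,-3.21,1.14,0,1,0,0,-0.785,-3.61,1.49,0,1])

```text
time: 7.05
tool_pos: [0.5645, -0.0121, 0.0954]
ee_rot: [-3.141, -0.001, 2.558]
wrist_force: [-1.5, 0.3, -0.2]
width: 0.0008
finger_force: 0.9
```

move_arm(deltas=[0,0,-0.105,-0.53,0.03,0,1,0,0,-0.209,-1.06,0.11,0,1,0,0,-0.314,-1.58,0.25,0,1,0,0,-0.419,-2.07,0.44,0,1,0,0,-0.489,-2.4,0.6,0,1,0,0,-0.576,-2.78,0.82,0,1,0,0,-0.663,-3.14,1.08,0,1,0,0,-0.75,-3.48,1.37,0,1])

```text
time: 7.85
tool_pos: [0.6016, -0.0206, 0.0957]
ee_rot: [-3.141, -0.0, -2.977]
wrist_force: [-1.4, -0.1, 0.1]
width: 0.0006
finger_force: 0.6
```

Run:
```python
from h import *
o=robot.get_obs();p=o['tool_pos'];print(o['time'],p,o['ee_rot'],o['wrist_force'])
c=np.array([.594,.0305]);d=p[:2]-c;print(np.linalg.norm(d),np.degrees(np.arctan2(d[1],d[0]))-11)
s,T,f=cam('wrist');save(s,'w3.png')
```

```text
7.85 [ 0.60164742 -0.02064704  0.09572443] [-3.14085403e+00 -2.63792451e-04 -2.97682764e+00] [-1.37639122 -0.06757538  0.14360838]
0.051715595120245636 -92.49622379817563
```

View pics/w3.png

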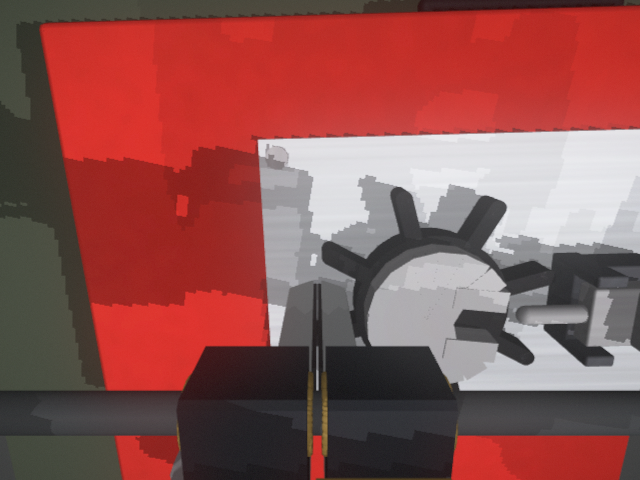

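The slot at (485,325) now faces the tongue at (550,315), with the teeth centred around the bolt axis. I lift out and go behind the tab.

move_arm(deltas=[0,0,0,0,0,-3,1,0,0,0,0,0,-7.5,1,0,0,0.14,0,2,-7.5,1,0,0,0.28,0,5,-7.5,1,0,0,0.42,0,8,-7.5,1,0,0,0.56,0,11,-7.5,1,0,0,0.7,0.1,14,-7.5,1,0,0,0.84,0.2,16,-7.5,1])

```text
time: 8.7
tool_pos: [0.574, 0.1395, 0.1713]
ee_rot: [3.139, 0.001, 2.457]
wrist_force: [0.5, 0.2, -0.5]
width: 0.0003
finger_force: 0.0
```

Run:
```python
from h import *
o=robot.get_obs();p=o['tool_pos'];print(o['time'],p,o['ee_rot'],o['wrist_force'])
print(delta([.5734,.1365,.17],np.radians(101)))
```

```text
8.7 [0.57401628 0.13954456 0.17131927] [3.13939827e+00 1.03433323e-03 2.45707267e+00] [ 0.46331178  0.23243405 -0.46226386]
(array([0.002, 0.   , 0.694]), array([-0.14, -0.28,  0.13]))
```

move_arm(deltas=[0,0,0.14,0,0,0,1,0,0,0.28,0,0,0,1,0,0,0.42,0,0,0,1,0,0,0.56,0,0,0,1,0,0,0.694,0,0,0,1,0,0,0.694,0,0,2.5,1,0,0,0.694,0,0,5.4,1,0,0,0.694,0,0,5.4,1])

```text
time: 9.5
tool_pos: [0.5715, 0.1372, 0.1123]
ee_rot: [-3.134, -0.0, 1.768]
wrist_force: [-0.5, 0.2, -0.1]
width: 0.0006
finger_force: 0.0
```

Run:
```python
from h import *
o=robot.get_obs();p=o['tool_pos'];print(o['time'],p,o['ee_rot'],o['wrist_force'])
d=p[:2]-np.array([.594,.0305]);a=np.radians(11)
print('chest x,y',d@[np.cos(a),np.sin(a)],d@[-np.sin(a),np.cos(a)])
s,T,f=cam('scene')
cv2.imwrite('pics/s2.png',cv2.resize(s['image'][190:370,210:450],None,fx=3,fy=3,interpolation=cv2.INTER_CUBIC)[:,:,::-1])
```

```text
9.5 [0.57154638 0.13718638 0.11231526] [-3.13439537e+00 -4.87904567e-04  1.76776276e+00] [-0.53495615  0.18220108 -0.13284776]
chest x,y -0.0016843622601409138 0.10901059835916467
```

View pics/s2.png

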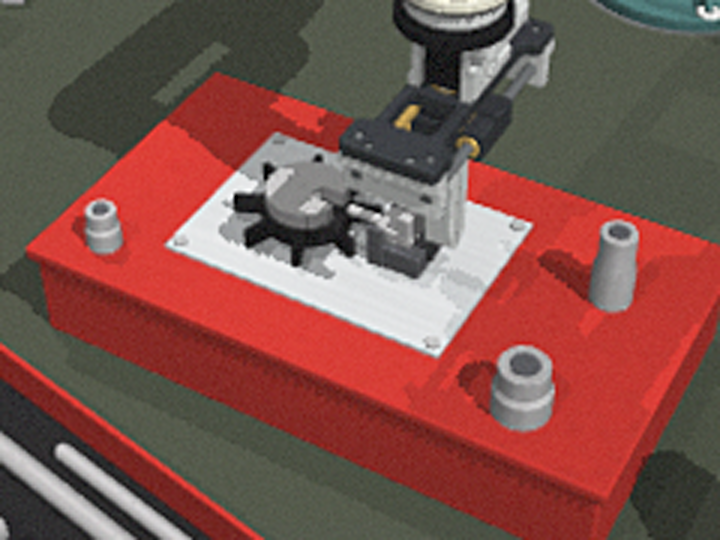

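The finger stands just behind the tab at about (455,230) and clear of everything; sockets are untouched. Pushing along tool -x.

move_arm(deltas=[0,0,0,-0.4,0,-0.3,1,0,0,0,-0.8,0,-0.3,1,0,0,0,-1.1,0,-0.3,1,0,0,0,-1.4,0,-0.3,1,0,0,0,-1.7,0,-0.3,1,0,0,0,-2.0,0,-0.3,1,0,0,0,-2.3,0,-0.3,1,0,0,0,-2.6,0,-0.3,1])

```text
time: 10.35
tool_pos: [0.579, 0.112, 0.1188]
ee_rot: [-3.142, -0.0, 1.769]
wrist_force: [-0.5, 1.4, 1.2]
width: 0.0005
finger_force: 0.8
```

move_arm(deltas=[0,0,0,-0.1,0,0,1,0,0,0,-0.2,0,0,1,0,0,0,-0.3,0,0,1,0,0,0,-0.3,0,0,1])

```text
time: 10.75
tool_pos: [0.5796, 0.109, 0.1188]
ee_rot: [-3.141, 0.0, 1.769]
wrist_force: [-0.1, 0.9, 0.8]
width: 0.0005
finger_force: 0.5
```

move_arm(deltas=[0,0,0,-0.1,0,0,1,0,0,0,-0.1,0,0,1,0,0,0,-0.2,0,0,1,0,0,0,-0.2,0,0,1])

```text
time: 11.15
tool_pos: [0.5798, 0.1079, 0.1188]
ee_rot: [-3.141, -0.001, 1.769]
wrist_force: [-1.7, 3.0, 0.3]
width: -0.0001
finger_force: 1.8
```

move_arm(deltas=[0,0,0,-0.1,0,0,1,0,0,0,-0.1,0,0,1])

```text
time: 11.35
tool_pos: [0.5798, 0.1078, 0.1189]
ee_rot: [-3.141, -0.003, 1.77]
wrist_force: [-1.8, 6.2, 1.3]
width: 0.0002
finger_force: 3.0
```

move_arm(deltas=[0,0,0,-0.1,0,0,1,0,0,0,-0.1,0,0,1])

```text
time: 11.55
tool_pos: [0.5798, 0.1078, 0.1188]
ee_rot: [-3.141, -0.005, 1.77]
wrist_force: [-1.6, 7.8, 1.6]
width: 0.0006
finger_force: 3.9
```

move_arm(deltas=[0,0,0,1,0,0,1,0,0,0,2,0,0,1,0,0,0,3,0,0,1,0,0,0,3,0,-3,1,0,0,0,3,0,-7,1,0,0,0,3,-4,-11,1,0,0,0,3,-8,-15,1,0,0,0,3,-12,-18,1])

```text
time: 12.35
tool_pos: [0.466, 0.1129, 0.2923]
ee_rot: [3.141, 0.001, 1.769]
wrist_force: [0.0, -0.1, -0.3]
width: 0.0003
finger_force: 0.0
```

move_arm(deltas=[0,0,0,-4,0,0,1,0,0,0,-8,2,0,1,0,0,0,-12,4,0,1,0,0,0,-15,6,0,1,0,0,0,-15,6,0,1,0,0,0,-15,6,0,1])

```text
time: 12.95
tool_pos: [0.5552, -0.0224, 0.29]
ee_rot: [-3.14, -0.001, 1.768]
wrist_force: [0.7, -0.2, 0.8]
width: 0.0002
finger_force: 0.0
```

Run:
```python
from h import *
s,T,f=cam('wrist'); t,_,_=cam('scene'); o=robot.get_obs();print(o['time'],o['tool_pos'],o['wrist_force'])
cv2.imwrite('pics/end.png',np.hstack([cv2.resize(s['image'],(400,300)),cv2.resize(t['image'][190:370,210:450],(400,300),interpolation=cv2.INTER_CUBIC)])[:,:,::-1])
```

```text
13.05 [ 0.55473298 -0.02130567  0.29102247] [-0.18606301  0.89576529  0.22096519]
```

View pics/end.png

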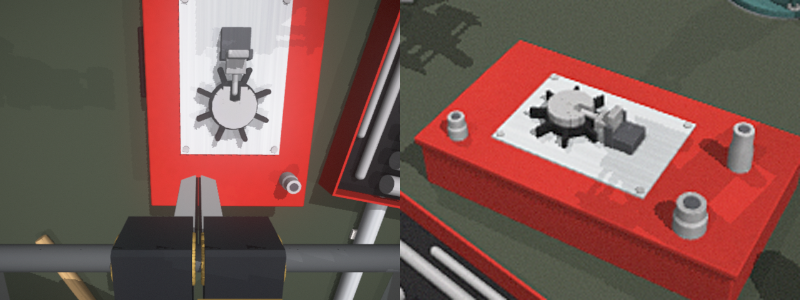

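The wrist half shows the tongue inside the slot at (235,95), with the tab pushed up to the wheel, and all sockets still standing in the scene half. The bolt stopped hard against a rising force, so I hand the job in.

```bash
python3 -c "
from bench import robot
print(robot.close_job())"
```

```text
the job is handed in; nothing more can be done
None
```

The chest is locked: I clicked the wheel four stops counter-clockwise and pushed the bolt home to its hard stop (about 8 N), with the sockets still standing in the last picture; I handed it in at about 13 s and got no verdict back.

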